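# Unlock the medicine box and hold the key turned

### The arm

A 6-joint arm with a two-finger parallel gripper is mounted at the origin on a cart in front of the work surface, level with it; the furniture and walls round the work are solid. World frame = base frame: x ahead of the robot, y to its left, z up, the work surface at z = 0. Lengths are in m, angles in rad, forces in N, time in s.
With the tool pointing down it reaches from about 0.375 to 0.975 m from the base axis. Payload 3.8 kg.
Tool frame: the origin (TCP) lies at the very end of the fingers, on their centre line; the grasp point (between the pads) lies 19 mm behind it (arm.pinch_z is the distance from the TCP to the grasp point, in m); z points along the fingers, y is the line along which they close (so a half turn about z gives the same grasp; the last joint's range is limited). The gripper opens to 88 mm and grips with 3 to 60 N. Pads are 18 mm wide; open, the fingers measure 123 mm over their backs; the gripper's body (75 mm by 187 mm) begins 45 mm behind the grasp point.
Start: joints at [-1.315, 0.264, 1.604, -0, 1.274, -0.037], TCP at [0.195, -0.646, 0.239] pointing down, gripper open.
Joint ranges: [-2.63, 2.63], [-0.94, 2.18], [0.31, 2.57], [-1.31, 4.45], [0, 2.66], [-2.55, 2.55]. Speed limits (rad/s): [2.57, 2.57, 3.14, 3.14, 3.14, 3.14].

### API

Orientations are given as a rotation vector (axis times angle).
In Python, from rig import monitor, capture, camera_params, workorder, arm gives the robot as it stands.
- The arm moves only by the tool apply_moves, never from a script. Its arguments are lists of equal length, an entry for each row: "offset": the shift along the tool's x, y, z in units of 0.25 m (1.0 is 0.25 m), a list of three; "delta_rot": the turn, a rotation vector about the tool's x, y, z in units of pi/2 rad (1.0 is pi/2 rad), a list of three; "fingers": the opening, from 0 (shut) to 1 (fully open). A call has 1 to 8 rows; each row is the pose to reach, as a shift and turn from the pose commanded when the call began, along the tool's axes at that moment; what a row does not reach only later rows make up. A row lasts 1/12 s, in which the tool goes at most 41.7 mm and 7.16 degrees, less where a joint would pass 70% of its speed; a pose out of reach is approached as far as the arm can. A call with a number of a shift or a turn outside -1 to 1 is refused whole. A call with a gripper value outside its range is refused whole. The fingers move at their own pace and stop on an object; "force" is the grip in N (left out, the last holds). Time passes only in rows, so rows that repeat a pose let the fingers close. It gives the time, the measured TCP pose, the force, the opening and the grip force at its end, in the units of the state.
- monitor.observe(): the state, without advancing time (a new reading comes with each control period).
- capture(name): name is "scene" or "top" or "wrist"; returns the picture (480x640x3 uint8, red, green, blue); there is no depth.
- camera_params(name): a dict with "mtx" (3x3 intrinsics, pixels), "k1" (the pictures are not rectified: a ray, as slopes to the right and down, at radius r is drawn at 1 + k1 r^2 times it, then the intrinsics apply), "world_from_camera" (4x4, takes a point from camera to world coordinates); the wrist camera has in their place "mount" (4x4, takes a point from camera to tool coordinates, whose origin is the TCP and whose axes are the flange's). Camera axes: x right, y down, z forward; pixel columns grow to the right and rows downward; lengths in m; the calibration is good to about 2 mm. A picture is of the moment at which its call begins: read the wrist's pose just before it. camera_params takes no time and is no camera call.
- workorder.hand_in(): hands the job in; it is judged then, once.
The state is a dict: "clock": time; "joint_positions": joint angles; "joint_vel": joint speeds; "effort": joint torques, N m; "tcp_pos": TCP position; "tcp_rot": TCP orientation; "wrist_force": force on the tool from outside, world axes, zero at the start; "wrist_torque": the same for the moment, N m; "finger_gap": opening from 0.0 (shut) to 1.0 (fully open); "gripper_force": force on a finger pad.
Only numpy, scipy, OpenCV 4.12 (cv2) and the standard library are available. Lean on these libraries where they do the work, as an engineer would, in place of code of your own. Each camera call takes 0.05 s, during which the arm holds its last target. There are 200 camera calls.

### The job

The red-headed key in the wooden key stand opens the white medicine box. Put it in the lock on the box's front ledge and ease it all the way home, rocking it gently left and right where the stiff lock discs catch it rather than forcing it, then turn it a quarter turn clockwise, up to its stop, so that the lid lifts. Finish holding the key there, fully turned, because the lid drops again when the key springs back; leave the blue and yellow keys in the stand and do not knock over anything else.

Things in the scene. Friction and masses are not known exactly. Their poses are not given: they have to be found in the camera images.
- red_key: the key to use, red round plastic head; which slot it stands in varies. Origin: centre of the flange's underside (flange 26 mm across, 4 mm thick); z up along the key. Steel blade from there down to -32 mm, 13 mm wide along x, 4 mm thick along y, square-ended. Head from z = 10 to 44 mm, 35 mm wide, 12 mm thick: pinch its flat faces along y. Works either way round. About 45 g
- blue_key: the same key with a blue head, for something else; stays in the stand
- yellow_key: the same key with a yellow head, for something else; stays in the stand
- key_stand: fixed wooden block, foot 58 x 146 mm, 45 mm high, origin under its centre, long side along its y. Three slots along y, 40 mm apart, each 15 mm along y, 5.5 mm along x, 36 mm deep: three like keys stand loose in them blade-down, flange on the block's top (z = 45 mm), flat faces of the heads towards its x and -x
- medicine_box: white steel box, green cross on the lid, fixed, 178 mm along x, 200 mm along y, 85 mm high, origin under its centre, front towards its -x. The front 68 mm of its top is a fixed ledge with the lock; behind it the 110 mm lid, hinged at the back
- keyway (a point): centre of the lock's mouth, on the ledge 61 mm before the box's centre, level with the top of its steel plate (39 mm across, 88 mm above the worktop); z up along the lock's axis. The slot, 15 mm along this x and 5.5 mm along y, turns with the plug; at rest x is the box's x. A 19 x 10 mm countersink narrows to it 3 to 7.5 mm down. Key home: flange on the plate, its origin here
- discs (a point): top of the first hidden disc, 12.5 mm under the mouth. Two stiff discs, tops 12.5 and 19.5 mm down, have the plug's slot but have crept out of line: from above, upper 0.55 to 0.75 rad clockwise, lower 0.55 to 0.75 rad anticlockwise. The blade stops on each until turned within about 0.1 rad of it; discs passed turn along (0.018 N m each). Press with 5 to 10 N; ease off 1 mm to turn
- lock_plug (a joint): turn of the lock: 0 at rest, positive clockwise from above, stops at -1.0 and at 1.6 rad; a quarter turn is 1.57. A return spring (0.08 N m per rad) turns it back. Under load the key leads the lock by 0.15 to 0.3 rad, so turn the hand about 1.8 rad, until it meets the stop
- box_lid (a joint): opening of the lid (rad): 0 shut; a cam in the lock lifts it towards the end of the turn, to 0.18 at a full quarter turn (front edge up 20 mm); it falls again as the lock springs back
- tumbler: clear drinking glass, 81 mm across, 93 mm high, loose; origin under its centre
- dropper: small brown dropper bottle, 34 mm across, 102 mm high, loose; origin under its centre
Mind the look-alikes: they are no part of the job. There is more than one size of the red_key; the job needs the smaller.

How it is judged:
By the outcome, as a careful person would: the job done as asked, in the order asked, and still so for the second after the job is handed in, while the arm keeps its last pose, push and grip.
It also fails if it takes over 72 s, if anything falls off the work surface, if the arm or the gripper's body presses on something with over 40 N, if the wrist force passes 120 N, or if a joint passes its speed limit or range.

## Working session

There is one attempt and no reset: what is moved stays moved. The work goes in short steps, Python scripts to look and compute and a tool call to move; the robot and the scene stay as the last step left them, time stands still between calls to the robot, and variables do not carry over. Pictures are saved under pics/ and viewed, at most 10 in all, crops included, and the job is handed in when it is done.

Besides the shell and the picture viewer there is one more tool, called after "Request:" as name(argument=value, ...) on one line, values as JSON. apply_moves: Moves the arm, as the interface text tells. Its arguments: {"type":"object","properties":{"offset":{"type":"array","items":{"type":"array","items":{"type":"number","minimum":-1,"maximum":1}}},"delta_rot":{"type":"array","items":{"type":"array","items":{"type":"number","minimum":-1,"maximum":1}}},"fingers":{"type":"array","items":{"type":"number"}},"force":{"type":"number"}},"required":["offset","delta_rot","fingers"]}

```bash
ls; mkdir -p pics; python3 - <<'E'
from rig import monitor, capture, camera_params, arm
import cv2,numpy as np
np.set_printoptions(precision=4,suppress=True)
s=monitor.observe();print(s);print(arm.pinch_z)
a=capture("scene");b=capture("top")
cv2.imwrite("pics/scene.png",a[...,::-1]);cv2.imwrite("pics/top.png",b[...,::-1])
for n in("scene","top","wrist"):print(n,camera_params(n))
E
```

```text
pics
{'clock': 0.0, 'joint_positions': array([-1.3149,  0.2647,  1.6054,  0.    ,  1.2737, -0.0369]), 'joint_vel': array([-0.0006,  0.0016,  0.0021,  0.0006, -0.0013, -0.0006]), 'effort': array([ -0.0031, -50.2118, -35.6879,   0.0726,   0.0294,  -0.0002]), 'tcp_pos': array([ 0.1946, -0.6456,  0.2374]), 'tcp_rot': array([-3.1059, -0.4579,  0.0004]), 'wrist_force': array([-0.4886,  0.4395,  0.8646]), 'wrist_torque': array([-0.037 ,  0.0054,  0.0147]), 'gripper_force': 0.0, 'finger_gap': 1.0011893322660739}
0.0187
scene {'mtx': array([[466.4971,   0.    , 322.2451],
       [  0.    , 466.4971, 240.1281],
       [  0.    ,   0.    ,   1.    ]]), 'k1': -0.08800641985951159, 'world_from_camera': array([[-0.064 , -0.5531,  0.8307, -0.1578],
       [-0.9977,  0.0532, -0.0415,  0.0925],
       [-0.0212, -0.8314, -0.5552,  0.555 ],
       [ 0.    ,  0.    ,  0.    ,  1.    ]])}
top {'mtx': array([[450.5143,   0.    , 324.5588],
       [  0.    , 450.5143, 236.1618],
       [  0.    ,   0.    ,   1.    ]]), 'k1': 0.0058410674224617515, 'world_from_camera': array([[ 0.0243, -0.9879,  0.1532,  0.4062],
       [-0.9995, -0.027 , -0.0158,  0.0648],
       [ 0.0198, -0.1528, -0.9881,  0.9698],
       [ 0.    ,  0.    ,  0.    ,  1.    ]])}
wrist {'mtx': array([[344.6903,   0.    , 322.5158],
       [  0.    , 344.6903, 242.8788],
       [  0.    ,   0.    ,   1.    ]]), 'k1': -0.03071211573621514, 'mount': array([[-0.0007, -0.9557, -0.2944,  0.0763],
       [ 1.    , -0.0009,  0.0007,  0.0006],
       [-0.001 , -0.2944,  0.9557, -0.1456],
       [ 0.    ,  0.    ,  0.    ,  1.    ]])}
```

View pics/scene.png

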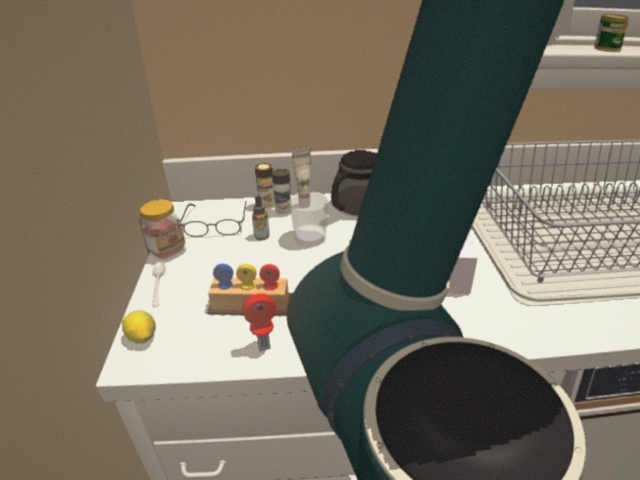

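View pics/top.png

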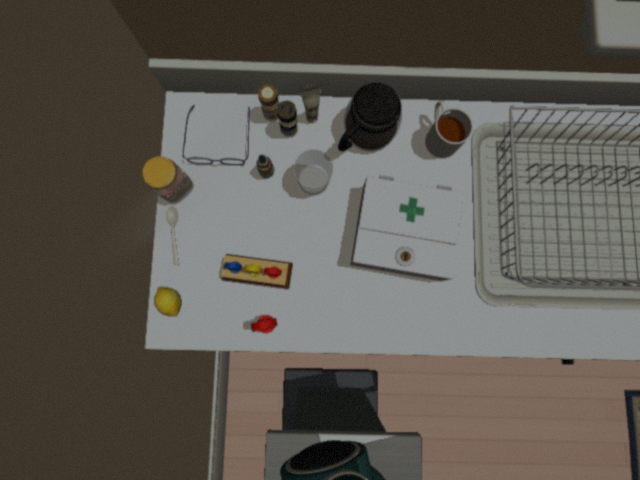

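Red candidates: the key in the stand at top (272,272) / scene (269,272), and the bigger one standing free at top (264,324) / scene (260,315). The stand one fits: it is smaller and sits in the wooden stand. I'll confirm it in an enlarged crop.

```bash
cat > h.py <<'E'
import numpy as np,cv2
from scipy.spatial.transform import Rotation as R
from rig import monitor,capture,camera_params
np.set_printoptions(precision=4,suppress=True)
def T_of(s):
    T=np.eye(4);T[:3,:3]=R.from_rotvec(s['tcp_rot']).as_matrix();T[:3,3]=s['tcp_pos'];return T
def pose(n,s=None):
    p=camera_params(n)
    return p, (T_of(s)@p['mount'] if n=='wrist' else p['world_from_camera'])
def pix2w(n,uv,z,s=None):
    p,T=pose(n,s);uv=np.atleast_2d(np.array(uv,float))
    d=cv2.undistortPoints(uv[:,None],p['mtx'],np.array([p['k1'],0,0,0.]))[:,0]
    # exact for model x*(1+k1 r^2)
    r=np.c_[d,np.ones(len(d))]@T[:3,:3].T
    return T[:3,3]+r*((z-T[2,3])/r[:,2])[:,None]
def w2pix(n,P,s=None):
    p,T=pose(n,s);Ti=np.linalg.inv(T)
    return cv2.projectPoints(np.atleast_2d(np.array(P,float)),cv2.Rodrigues(Ti[:3,:3])[0],Ti[:3,3],p['mtx'],np.array([p['k1'],0,0,0.]))[0][:,0]
E
python3 - <<'E'
from h import *
b=cv2.imread("pics/top.png")
c1=cv2.resize(b[245:340,210:310],None,fx=4,fy=4,interpolation=3)
c2=cv2.resize(b[170:285,345:470],None,fx=3.2,fy=3.2,interpolation=3)
H=max(c1.shape[0],c2.shape[0]);o=np.zeros((H,800,3),np.uint8);o[:c1.shape[0],:400]=c1;o[:c2.shape[0],400:800]=c2
cv2.imwrite("pics/crop.png",o)
E
```

```text
(no output)
```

View pics/crop.png

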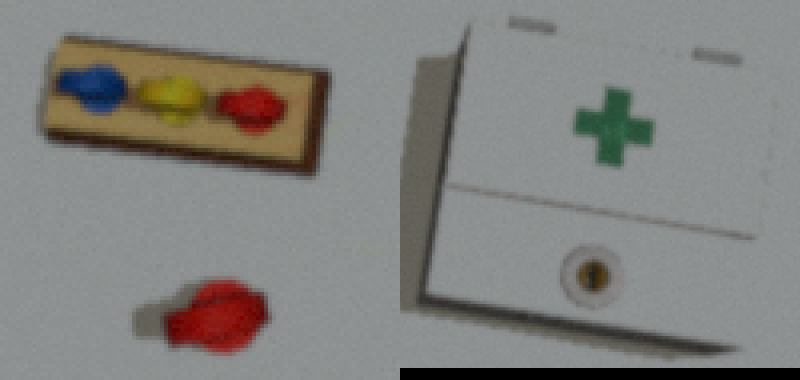

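The crop shows three keys in the stand, blue (235,267), yellow (253,270) and red (273,272). The free red key at (264,324) is clearly larger, so the stand one is right. The lock plate is at (405,256).

```bash
python3 - <<'E'
from h import *
c1=lambda u,v:(210+(u+.5)/4-.5,245+(v+.5)/4-.5)
c2=lambda u,v:(345+(u-400+.5)/3.2-.5,170+(v+.5)/3.2-.5)
st=pix2w('top',[c1(66,38),c1(313,70),c1(303,162),c1(45,130)],.045);print(st,st.mean(0))
for a,b in((0,1),(3,2),(0,3),(1,2)):
  d=st[b]-st[a];print(np.linalg.norm(d),np.arctan2(d[1],d[0]))
pl=pix2w('top',[c2(592,276)],.088);print('plate',pl)
l=pix2w('top',[c2(445,185),c2(755,238)],.085);d=l[1]-l[0];print(l,np.linalg.norm(d),np.arctan2(d[1],d[0]))
print('cross',pix2w('top',[c2(613,128)],.086))
print('redflange',pix2w('top',[c1(255,110)],.049), 'red head top',pix2w('top',[c1(250,105)],.08))
s=monitor.observe();print(R.from_rotvec(s['tcp_rot']).as_matrix())
E
```

```text
[[0.5067 0.2514 0.045 ]
 [0.4935 0.1241 0.045 ]
 [0.4464 0.1275 0.045 ]
 [0.4593 0.2593 0.045 ]] [0.4765 0.1906 0.045 ]
0.12795547514432182 -1.6739444971254354
0.13247959915031354 -1.6686276621618679
0.04803981478218751 2.975765897412287
0.04726533941445788 3.0704640056468886
plate [[ 0.5078 -0.1083  0.088 ]]
[[ 0.5628 -0.0171  0.085 ]
 [ 0.5346 -0.2108  0.085 ]] 0.19574114161417436 -1.7150894631929339
cross [[ 0.6019 -0.1222  0.086 ]]
redflange [[0.4719 0.1526 0.049 ]] red head top [[0.4721 0.1522 0.08  ]]
[[ 0.9574  0.2886 -0.0005]
 [ 0.2886 -0.9574  0.0019]
 [ 0.     -0.0019 -1.    ]]
```

Request:
apply_moves(offset=[[0.8,-0.94,-0.2],[0.8,-0.94,-0.2],[0.8,-0.94,-0.2],[0.8,-0.94,-0.2],[0.8,-0.94,-0.2],[0.8,-0.94,-0.2],[0.8,-0.94,-0.2],[0.8,-0.94,-0.2]], delta_rot=[[0,0,0],[0,0,0],[0,0,0],[0,0,0],[0,0,0],[0,0,0],[0,0,0],[0,0,0]], fingers=[0.6,0.6,0.6,0.6,0.6,0.6,0.6,0.6])

```text
clock: 0.77
tcp_pos: [0.3194, -0.3599, 0.2892]
tcp_rot: [-3.107, -0.461, -0.002]
wrist_force: [0.3, -0.8, -0.9]
finger_gap: 0.597
gripper_force: 0.0
```

Request:
apply_moves(offset=[[0.8,-0.94,0],[0.8,-0.94,0],[0.8,-0.94,0],[0.8,-0.94,0],[0.8,-0.94,0],[0.8,-0.94,0],[0.8,-0.94,0],[0.8,-0.94,0]], delta_rot=[[0,0,0],[0,0,0],[0,0,0],[0,0,0],[0,0,0],[0,0,0],[0,0,0],[0,0,0]], fingers=[0.6,0.6,0.6,0.6,0.6,0.6,0.6,0.6])

```text
clock: 1.43
tcp_pos: [0.4429, -0.0766, 0.2885]
tcp_rot: [-3.105, -0.463, -0.001]
wrist_force: [-0.4, -1.5, -0.4]
finger_gap: 0.601
gripper_force: 0.0
```

Request:
apply_moves(offset=[[0.37,-0.85,0],[0.37,-0.85,0],[0.37,-0.85,0],[0.37,-0.85,0],[0.37,-0.85,0],[0.37,-0.85,0],[0.37,-0.85,0],[0.37,-0.85,0]], delta_rot=[[0,0,-0.75],[0,0,-0.75],[0,0,-0.75],[0,0,-0.75],[0,0,-0.75],[0,0,-0.75],[0,0,-0.75],[0,0,-0.75]], fingers=[0.6,0.6,0.6,0.6,0.6,0.6,0.6,0.6])

```text
clock: 2.1
tcp_pos: [0.4689, 0.1512, 0.288]
tcp_rot: [-2.498, -1.904, 0.002]
wrist_force: [-0.4, -0.2, 0.3]
finger_gap: 0.599
gripper_force: 0.0
```

Request:
apply_moves(offset=[[0,0,0.2],[0,0,0.2],[0,0,0.2],[0,0,0.2]], delta_rot=[[0,0,-0.11],[0,0,-0.11],[0,0,-0.11],[0,0,-0.11]], fingers=[0.6,0.6,0.6,0.6])

```text
clock: 2.43
tcp_pos: [0.4687, 0.1492, 0.2379]
tcp_rot: [-2.336, -2.099, 0.003]
wrist_force: [0.9, -0.4, 0.8]
finger_gap: 0.6
gripper_force: 0.0
```

```bash
python3 - <<'E'
from h import *
import pickle
s=monitor.observe();w=capture("wrist");b=capture("scene");t=capture("top")
pickle.dump((s,w,b,t),open("w1.pkl","wb"))
cv2.imwrite("pics/w1.png",w[...,::-1]);print(s['tcp_pos'],s['tcp_rot'],s['joint_positions'])
E
```

```text
[0.4687 0.1492 0.2379] [-2.3361 -2.0991  0.0029] [ 0.2576 -0.0852  1.9841  0.      1.2448  0.3643]
```

View pics/w1.png

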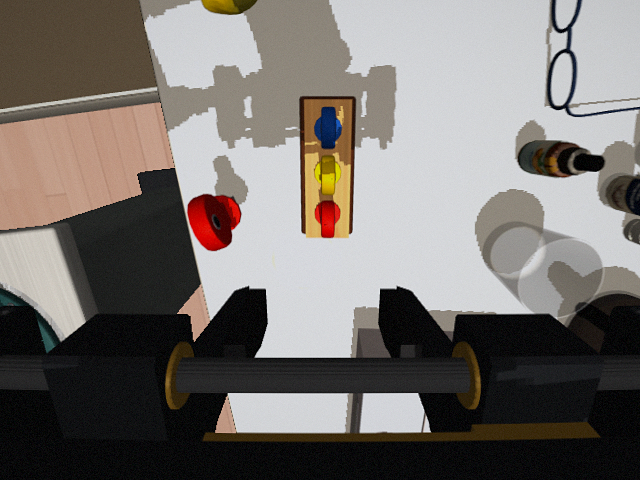

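The wrist view shows the stand keys blue (328,127), yellow (328,174) and red (327,217), with the larger red look-alike at (215,220).

```bash
cat > fit.py <<'E'
from h import *
from scipy.optimize import minimize
a=np.linspace(0,2*np.pi,40)
def disc(r,z0,z1,axis,c=0):
    if axis=='z': return np.vstack([np.c_[r*np.cos(a),r*np.sin(a),0*a+z] for z in(z0,z1)])
    return np.vstack([np.c_[r*np.cos(a),0*a+y,c+r*np.sin(a)*17/17.5] for y in(z0,z1)])
head=disc(.0175,-.006,.006,'y',.027); fl=disc(.013,0,.004,'z')
def mask(n,s,x,y,yaw,z0,sh,sc=4):
    m=np.zeros(sh,np.uint8);c,q=np.cos(yaw),np.sin(yaw)
    for P in(head,fl):
        W=np.c_[x+c*P[:,0]-q*P[:,1],y+q*P[:,0]+c*P[:,1],z0+P[:,2]]
        h=cv2.convexHull((w2pix(n,W,s)).astype(np.float32))[:,0]
        cv2.fillConvexPoly(m,np.round(h*16).astype(int),255,cv2.LINE_AA,4)
    return m/255.
def seg(img,col):
    hsv=cv2.cvtColor(img,cv2.COLOR_RGB2HSV).astype(int);H,S,V=hsv[...,0],hsv[...,1],hsv[...,2]
    if col=='r':return ((H<8)|(H>172))&(S>150)&(V>60)
    if col=='b':return (H>105)&(H<130)&(S>120)&(V>40)
    return (H>22)&(H<34)&(S>190)&(V>70)
def fit(n,s,img,col,x0,z0=.045):
    m=seg(img,col).astype(float);p=w2pix(n,[[x0[0],x0[1],z0+.03]],s)[0].astype(int)
    w=np.zeros_like(m);w[max(p[1]-50,0):p[1]+50,max(p[0]-45,0):p[0]+45]=1;m=m*w
    f=lambda v:np.abs(mask(n,s,x0[0]+v[0]/100,x0[1]+v[1]/100,x0[2]+v[2],z0,m.shape)-m).sum()/m.sum()
    r=minimize(f,[0,0,0],method='Nelder-Mead',options=dict(initial_simplex=[[0,0,0],[.8,0,0],[0,.8,0],[.3,.3,.15]],xatol=1e-3,fatol=1e-4))
    return [x0[0]+r.x[0]/100,x0[1]+r.x[1]/100,x0[2]+r.x[2],r.fun,m.sum()]
E
python3 - <<'E'
from fit import *
import pickle
s,w,b,t=pickle.load(open("w1.pkl","rb"));t0=cv2.imread("pics/top.png")[...,::-1].copy();b0=cv2.imread("pics/scene.png")[...,::-1].copy()
for n,i in(('wrist',w),('top',t0),('scene',b0)):
    for c,x0 in(('r',(.472,.152,1.47)),('y',(.477,.191,1.47)),('b',(.481,.231,1.47))):
        print(n,c,np.array(fit(n,s,i,c,x0)))
print('big',pix2w('wrist',[(215,222)],.1,s),pix2w('top',[(264,324)],.08))
E
```

```text
wrist r [  0.4736   0.1516   1.4788   0.2116 686.    ]
wrist y [  0.4779   0.191    1.4642   0.2357 690.    ]
wrist b [  0.4822   0.2308   1.5168   0.214  773.    ]
top r [  0.4702   0.152    1.3882   0.6841 201.    ]
top y [  0.4735   0.1924   1.3649   0.6906 119.    ]
top b [  0.4782   0.2312   1.2738   0.6922 119.    ]
scene r [  0.4751   0.1511   0.0909   1.1888 524.    ]
scene y [ 0.4735  0.1883  0.1572  9.7927 29.    ]
scene b [ 0.504   0.2336  0.2138 10.8422 26.    ]
big [[0.3789 0.1654 0.1   ]] [[0.369  0.1636 0.08  ]]
```

Request:
apply_moves(offset=[[0.012,0.018,0],[0.012,0.018,0.15],[0.012,0.018,0.3],[0.012,0.018,0.45],[0.012,0.018,0.58],[0.012,0.018,0.66],[0.012,0.018,0.72],[0.012,0.018,0.72]], delta_rot=[[0,0,0],[0,0,0],[0,0,0],[0,0,0],[0,0,0],[0,0,0],[0,0,0],[0,0,0]], fingers=[0.5,0.5,0.5,0.5,0.5,0.5,0.5,0.5])

```text
clock: 3.25
tcp_pos: [0.4723, 0.1513, 0.0559]
tcp_rot: [-2.334, -2.099, 0.007]
wrist_force: [-1.5, 0.2, 0.1]
finger_gap: 0.502
gripper_force: 0.0
```

```bash
python3 - <<'E'
from fit import *
s=monitor.observe();w=capture("wrist");b=capture("scene")
print(s['tcp_pos'],s['tcp_rot'],s['wrist_force'])
o=np.zeros((480,800,3),np.uint8);o[:,:480]=w[:,80:560,::-1];o[:320,480:]=cv2.resize(b[230:390,180:340,::-1],(320,320));cv2.imwrite("pics/w2.png",o)
E
```

```text
[0.4723 0.1513 0.0559] [-2.3341 -2.0991  0.0074] [-1.5083  0.1764  0.0883]
```

View pics/w2.png

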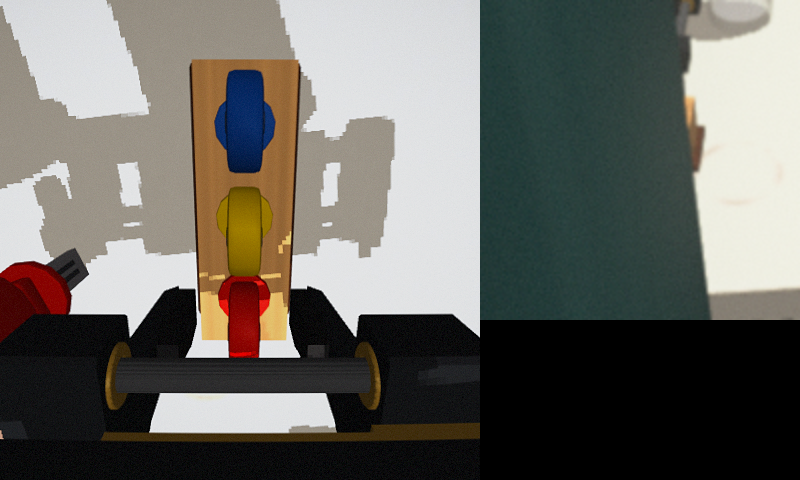

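The red head sits between the fingers at (243,310), and the blue and yellow keys are clear. The large key is off at the left, untouched. Closing.

Request:
apply_moves(offset=[[0,0,0],[0,0,0],[0,0,0],[0,0,0],[0,0,0],[0,0,0],[0,0,0],[0,0,0]], delta_rot=[[0,0,0],[0,0,0],[0,0,0],[0,0,0],[0,0,0],[0,0,0],[0,0,0],[0,0,0]], fingers=[0.3,0.2,0.1,0.0,0,0,0,0], force=45)

```text
clock: 4.02
tcp_pos: [0.4739, 0.152, 0.0594]
tcp_rot: [-2.335, -2.101, 0.0]
wrist_force: [-3.4, 0.7, 5.8]
finger_gap: 0.134
gripper_force: 45.0
```

Request:
apply_moves(offset=[[0,0,-0.1],[0,0,-0.2],[0,0,-0.3],[0,0,-0.4],[0,0,-0.5],[0,0,-0.6],[0,0,-0.6],[0,0,-0.6]], delta_rot=[[0,0,0],[0,0,0],[0,0,0],[0,0,0],[0,0,0],[0,0,0],[0,0,0],[0,0,0]], fingers=[0,0,0,0,0,0,0,0])

```text
clock: 4.68
tcp_pos: [0.4754, 0.1521, 0.2103]
tcp_rot: [2.334, 2.1, 0.006]
wrist_force: [1.1, -0.3, -1.7]
finger_gap: 0.133
gripper_force: 45.0
```

```bash
python3 - <<'E'
from fit import *
import pickle
s=monitor.observe();w=capture("wrist");t=capture("top")
pickle.dump((s,w,t),open("w3.pkl","wb"))
print({k:s[k] for k in('tcp_pos','tcp_rot','wrist_force','finger_gap','gripper_force')})
cv2.imwrite("pics/w3.png",w[...,::-1])
# target for lock view: TCP above keyway
for P in([.507,-.108,.2],[.55,-.108,.25]): pass
T=T_of(s);print(T[:3,:3])
E
```

```text
{'tcp_pos': array([0.4754, 0.1521, 0.2103]), 'tcp_rot': array([2.3337, 2.1002, 0.0058]), 'wrist_force': array([ 1.0665, -0.2898, -1.7102]), 'finger_gap': 0.13253781825291283, 'gripper_force': 44.99981735832989}
[[ 0.105   0.9945  0.0041]
 [ 0.9945 -0.105   0.0009]
 [ 0.0014  0.004  -1.    ]]
```

View pics/w3.png

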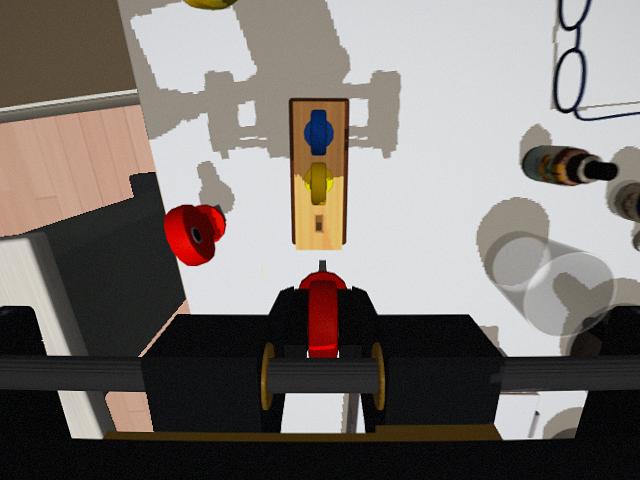

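Key held, slot empty, others still in place. Now a view over the lock.

Request:
apply_moves(offset=[[-0.15,0.06,0],[-0.3,0.12,0],[-0.45,0.18,0],[-0.6,0.25,0],[-0.75,0.31,0],[-0.88,0.36,0],[-1.0,0.41,0],[-1.0,0.41,0]], delta_rot=[[0,0,-0.07],[0,0,-0.14],[0,0,-0.21],[0,0,-0.28],[0,0,-0.35],[0,0,-0.42],[0,0,-0.49],[0,0,-0.56]], fingers=[0,0,0,0,0,0,0,0])

```text
clock: 5.45
tcp_pos: [0.55, -0.1131, 0.2062]
tcp_rot: [-1.216, -2.895, 0.005]
wrist_force: [0.7, 1.1, -0.1]
finger_gap: 0.129
gripper_force: 45.0
```

Request:
apply_moves(offset=[[0,0,0],[0,0,0],[0,0,0],[0,0,0],[0,0,0],[0,0,0],[0,0,0],[0,0,0]], delta_rot=[[0,0,-0.07],[0,0,-0.14],[0,0,-0.21],[0,0,-0.28],[0,0,-0.35],[0,0,-0.416],[0,0,-0.416],[0,0,-0.416]], fingers=[0,0,0,0,0,0,0,0])

```text
clock: 6.12
tcp_pos: [0.5487, -0.1073, 0.2066]
tcp_rot: [-0.229, -3.13, -0.001]
wrist_force: [-0.1, 0.3, -0.5]
finger_gap: 0.13
gripper_force: 45.0
```

```bash
python3 - <<'E'
from fit import *
import pickle
s=monitor.observe();w=capture("wrist");t=capture("top")
pickle.dump((s,w,t),open("w4.pkl","wb"))
print({k:s[k] for k in('tcp_pos','tcp_rot','joint_positions','wrist_force')})
o=cv2.resize(w[120:360,200:460,::-1],None,fx=3,fy=2.5*1,interpolation=3)
o=cv2.resize(w[150:350,200:460,::-1],None,fx=3,fy=3,interpolation=3)
cv2.imwrite("pics/w4.png",o)
T=T_of(s);print(T[:3,:3]);print('tip proj',w2pix('wrist',(T@[0,0,.0455,1])[:3],s),'lock',w2pix('wrist',[.508,-.108,.088],s))
E
```

```text
{'tcp_pos': array([ 0.5487, -0.1073,  0.2066]), 'tcp_rot': array([-0.2286, -3.1298, -0.0009]), 'joint_positions': array([-0.2376,  0.0708,  1.8883,  0.    ,  1.186 , -1.6626]), 'wrist_force': array([-0.0566,  0.316 , -0.5263])}
[[-0.9894  0.1453 -0.0034]
 [ 0.1453  0.9894  0.0008]
 [ 0.0035  0.0003 -1.    ]]
tip proj [[323.7272 269.8803]] lock [[314.7796 185.956 ]]
```

View pics/w4.png

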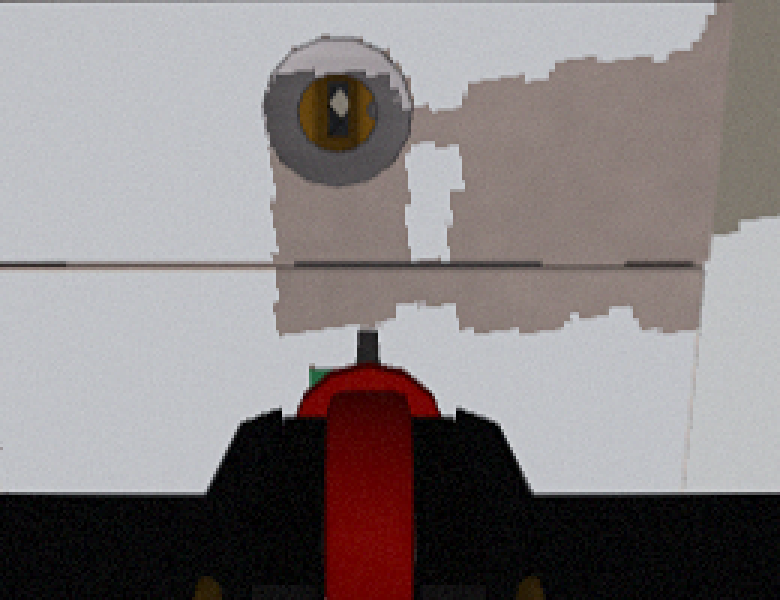

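The lock plate is centred at crop (338,111), that is pixel (312.5,186.8). Its slot is upright and the lid line is level, so the yaw is aligned. The blade tip edge is at crop (368.5,330), pixel (322.7,259.8).

```bash
python3 - <<'E'
from fit import *
import pickle
s,w,t=pickle.load(open("w4.pkl","rb"));T=T_of(s)
K=pix2w('wrist',[(312.5,186.8)],.088,s)[0];print('K',K)
for x in(.0065,-.0065):print(w2pix('wrist',(T@[x,0,.0455,1])[:3],s))
print(w2pix('wrist',[(T@[x,0,.0135-.0,1])[:3] for x in(.013,)],s), 'flange top edge obs', 200+368/3,150+364/3)
L=pix2w('wrist',[(200,150+264/3),(200+700/3,150+265/3)],.085,s);d=L[1]-L[0];print('box y dir',np.arctan2(d[1],d[0]),np.arctan2(T[1,1],T[0,1]))
D=T[:3,:3].T@(K-T[:3,3]);print('tool delta to K',D,'units',D/.25)
E
```

```text
K [ 0.5084 -0.1098  0.088 ]
[[323.7312 259.5958]]
[[323.7233 279.97  ]]
[[323.8979 269.2938]] flange top edge obs 322.6666666666667 271.3333333333333
box y dir 1.4229377599259807 1.4249706336242693
tool delta to K [ 0.0391 -0.0084  0.1187] units [ 0.1564 -0.0337  0.4748]
```

Request:
apply_moves(offset=[[0.08,-0.016,0],[0.156,-0.032,0],[0.156,-0.032,0.08],[0.156,-0.032,0.16],[0.156,-0.032,0.22],[0.156,-0.032,0.26],[0.156,-0.032,0.28],[0.156,-0.032,0.28]], delta_rot=[[0,0,0],[0,0,0],[0,0,0],[0,0,0],[0,0,0],[0,0,0],[0,0,0],[0,0,0]], fingers=[0,0,0,0,0,0,0,0], force=55)

```text
clock: 6.88
tcp_pos: [0.5092, -0.1097, 0.1374]
tcp_rot: [-0.225, -3.131, -0.001]
wrist_force: [0.2, 0.0, -0.8]
finger_gap: 0.131
gripper_force: 55.0
```

```bash
python3 - <<'E'
from fit import *
s=monitor.observe();w=capture("wrist")
print({k:s[k] for k in('tcp_pos','tcp_rot','wrist_force')})
T=T_of(s);K=np.array([.5084,-.1098,.088]);print('tool delta',T[:3,:3].T@(K-T[:3,3]))
cv2.imwrite("pics/w5.png",cv2.resize(w[170:350,230:430,::-1],None,fx=3,fy=3,interpolation=3))
E
```

```text
{'tcp_pos': array([ 0.5092, -0.1097,  0.1374]), 'tcp_rot': array([-0.2252, -3.131 , -0.0008]), 'wrist_force': array([ 0.2258,  0.0277, -0.833 ])}
tool delta [ 0.0007 -0.0003  0.0494]
```

View pics/w5.png

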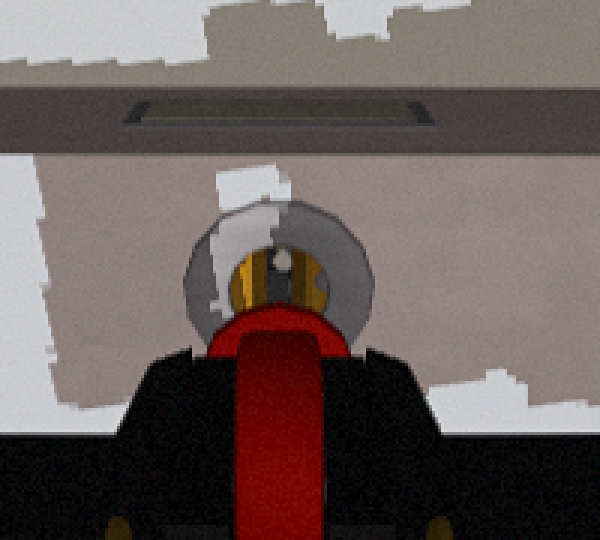

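Blade, head and plate all line up at crop column 279. Descending into the slot.

Request:
apply_moves(offset=[[0.003,-0.001,0.015],[0.003,-0.001,0.025],[0.003,-0.001,0.035],[0.003,-0.001,0.042],[0.003,-0.001,0.048],[0.003,-0.001,0.052],[0.003,-0.001,0.056],[0.003,-0.001,0.056]], delta_rot=[[0,0,0],[0,0,0],[0,0,0],[0,0,0],[0,0,0],[0,0,0],[0,0,0],[0,0,0]], fingers=[0,0,0,0,0,0,0,0])

```text
clock: 7.6
tcp_pos: [0.5092, -0.11, 0.1245]
tcp_rot: [-0.224, -3.133, -0.0]
wrist_force: [-0.7, 0.1, -0.6]
finger_gap: 0.129
gripper_force: 55.0
```

Request:
apply_moves(offset=[[0,0,0.008],[0,0,0.014],[0,0,0.018],[0,0,0.018]], delta_rot=[[0,0,0],[0,0,0],[0,0,0],[0,0,0]], fingers=[0,0,0,0])

```text
clock: 7.93
tcp_pos: [0.5097, -0.1101, 0.1215]
tcp_rot: [0.224, 3.133, -0.0]
wrist_force: [-3.5, 0.4, 6.9]
finger_gap: 0.133
gripper_force: 55.0
```

Contact with the upper disc at 7 N. Easing off and turning clockwise to about 0.6 rad, then pressing.

Request:
apply_moves(offset=[[0,0,-0.006],[0,0,-0.006],[0,0,-0.006],[0,0,-0.006],[0,0,-0.006],[0,0,0.002],[0,0,0.002],[0,0,0.002]], delta_rot=[[0,0,0.07],[0,0,0.14],[0,0,0.21],[0,0,0.28],[0,0,0.35],[0,0,0.38],[0,0,0.38],[0,0,0.38]], fingers=[0,0,0,0,0,0,0,0])

```text
clock: 8.6
tcp_pos: [0.5095, -0.11, 0.1201]
tcp_rot: [1.134, 2.929, 0.0]
wrist_force: [-1.5, 0.5, 3.9]
finger_gap: 0.13
gripper_force: 55.0
```

Request:
apply_moves(offset=[[0,0,0.003],[0,0,0.006],[0,0,0.006],[0,0,0.006]], delta_rot=[[0,0,0],[0,0,0],[0,0,0],[0,0,0]], fingers=[0,0,0,0])

```text
clock: 8.93
tcp_pos: [0.5095, -0.11, 0.1184]
tcp_rot: [1.135, 2.929, 0.0]
wrist_force: [-1.0, 1.7, 4.5]
finger_gap: 0.131
gripper_force: 55.0
```

Request:
apply_moves(offset=[[0,0,0.005],[0,0,0.01],[0,0,0.015],[0,0,0.018],[0,0,0.02],[0,0,0.02]], delta_rot=[[0,0,0],[0,0,0],[0,0,0],[0,0,0],[0,0,0],[0,0,0]], fingers=[0,0,0,0,0,0])

```text
clock: 9.43
tcp_pos: [0.5097, -0.1101, 0.1146]
tcp_rot: [1.135, 2.929, 0.0]
wrist_force: [-3.8, 2.3, 13.1]
finger_gap: 0.135
gripper_force: 55.0
```

Request:
apply_moves(offset=[[0,0,-0.012],[0,0,-0.012],[0,0,-0.012],[0,0,-0.012],[0,0,-0.012],[0,0,-0.012],[0,0,-0.012],[0,0,-0.012]], delta_rot=[[0,0,0],[0,0,-0.07],[0,0,-0.14],[0,0,-0.21],[0,0,-0.28],[0,0,-0.35],[0,0,-0.42],[0,0,-0.49]], fingers=[0,0,0,0,0,0,0,0])

```text
clock: 10.1
tcp_pos: [0.5092, -0.1096, 0.1157]
tcp_rot: [0.055, -3.141, -0.001]
wrist_force: [-0.1, 2.0, 2.6]
finger_gap: 0.134
gripper_force: 55.0
```

Request:
apply_moves(offset=[[0,0,0],[0,0,0],[0,0,0],[0,0,0],[0,0,0],[0,0,0.008],[0,0,0.009],[0,0,0.009]], delta_rot=[[0,0,-0.07],[0,0,-0.14],[0,0,-0.21],[0,0,-0.28],[0,0,-0.28],[0,0,-0.28],[0,0,-0.28],[0,0,-0.28]], fingers=[0,0,0,0,0,0,0,0])

```text
clock: 10.77
tcp_pos: [0.5092, -0.1095, 0.1136]
tcp_rot: [0.728, -3.056, -0.002]
wrist_force: [-0.0, 5.1, 2.1]
finger_gap: 0.133
gripper_force: 55.0
```

```bash
python3 - <<'E'
from fit import *
s=monitor.observe();print({k:s[k] for k in('joint_positions','wrist_force','wrist_torque','tcp_pos','tcp_rot')})
T=T_of(s);print('yaw',np.arctan2(T[1,1],T[0,1])-1.424)
E
```

```text
{'joint_positions': array([-0.2603,  0.0885,  2.0548,  0.001 ,  0.999 , -2.2992]), 'wrist_force': array([-0.0302,  5.0903,  2.1095]), 'wrist_torque': array([ 0.9975, -0.0431, -0.0908]), 'tcp_pos': array([ 0.5092, -0.1095,  0.1136]), 'tcp_rot': array([ 0.7278, -3.056 , -0.0017])}
yaw 0.6144019379732257
```

Request:
apply_moves(offset=[[0,0,0.005],[0,0,0.01],[0,0,0.015],[0,0,0.018],[0,0,0.018]], delta_rot=[[0,0,0],[0,0,0],[0,0,0],[0,0,0],[0,0,0]], fingers=[0,0,0,0,0])

```text
clock: 11.18
tcp_pos: [0.5092, -0.1095, 0.1094]
tcp_rot: [0.729, -3.056, -0.002]
wrist_force: [-0.9, 5.4, 3.8]
finger_gap: 0.133
gripper_force: 55.0
```

Request:
apply_moves(offset=[[0,0,0.006],[0,0,0.012],[0,0,0.018],[0,0,0.023],[0,0,0.027],[0,0,0.03],[0,0,0.032],[0,0,0.032]], delta_rot=[[0,0,0],[0,0,0],[0,0,0],[0,0,0],[0,0,0],[0,0,0],[0,0,0],[0,0,0]], fingers=[0,0,0,0,0,0,0,0])

```text
clock: 11.85
tcp_pos: [0.5092, -0.1095, 0.1024]
tcp_rot: [0.729, -3.056, -0.002]
wrist_force: [-4.1, 5.3, 10.2]
finger_gap: 0.132
gripper_force: 55.0
```

Request:
apply_moves(offset=[[0,0,0.002],[0,0,0.003],[0,0,0.003]], delta_rot=[[0,0,0],[0,0,0],[0,0,0]], fingers=[0,0,0])

```text
clock: 12.1
tcp_pos: [0.5093, -0.1095, 0.1023]
tcp_rot: [0.729, -3.056, -0.002]
wrist_force: [-5.1, 7.2, 14.7]
finger_gap: 0.13
gripper_force: 55.0
```

```bash
python3 - <<'E'
from fit import *
s=monitor.observe();print({k:s[k] for k in('wrist_force','wrist_torque','tcp_pos')})
w=capture("wrist");cv2.imwrite("pics/w6.png",cv2.resize(w[170:350,230:430,::-1],None,fx=3,fy=3,interpolation=3))
E
```

```text
{'wrist_force': array([-5.1274,  7.1867, 14.7065]), 'wrist_torque': array([1.3112, 0.8546, 0.0023]), 'tcp_pos': array([ 0.5093, -0.1095,  0.1023])}
```

View pics/w6.png

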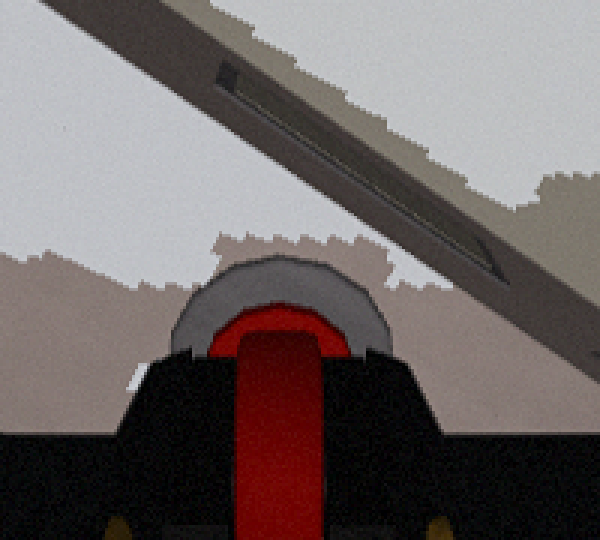

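The flange is seated on the plate: more push raised the force but not the depth. Easing off and turning clockwise.

Request:
apply_moves(offset=[[0,0,-0.006],[0,0,-0.006],[0,0,-0.006],[0,0,-0.006],[0,0,-0.006],[0,0,-0.006],[0,0,-0.006],[0,0,-0.006]], delta_rot=[[0,0,0.07],[0,0,0.14],[0,0,0.21],[0,0,0.28],[0,0,0.35],[0,0,0.42],[0,0,0.49],[0,0,0.56]], fingers=[0,0,0,0,0,0,0,0], force=58)

```text
clock: 12.82
tcp_pos: [0.5095, -0.1098, 0.1024]
tcp_rot: [0.649, 3.074, 0.0]
wrist_force: [-1.1, 3.7, 4.7]
finger_gap: 0.128
gripper_force: 58.0
```

Request:
apply_moves(offset=[[0,0,0],[0,0,0],[0,0,0],[0,0,0],[0,0,0],[0,0,0],[0,0,0],[0,0,0]], delta_rot=[[0,0,0.07],[0,0,0.14],[0,0,0.21],[0,0,0.28],[0,0,0.35],[0,0,0.42],[0,0,0.49],[0,0,0.56]], fingers=[0,0,0,0,0,0,0,0])

```text
clock: 13.48
tcp_pos: [0.5091, -0.1104, 0.1024]
tcp_rot: [1.895, 2.506, -0.002]
wrist_force: [-1.5, 2.5, 5.0]
finger_gap: 0.128
gripper_force: 58.0
```

```bash
python3 - <<'E'
from fit import *
s=monitor.observe();print({k:s[k] for k in('wrist_force','wrist_torque','tcp_pos','effort','joint_positions')})
T=T_of(s);print('cw turn',-(np.arctan2(T[1,1],T[0,1])-1.424))
E
```

```text
{'wrist_force': array([-1.529 ,  2.5018,  5.0398]), 'wrist_torque': array([0.4918, 0.3506, 0.2037]), 'tcp_pos': array([ 0.5091, -0.1104,  0.1024]), 'effort': array([ -1.4261, -34.2704, -30.3201,  -0.4068,  -0.9469,  -1.1001]), 'joint_positions': array([-0.2606,  0.1024,  2.0633, -0.0011,  0.9762, -0.5358])}
cw turn 1.1482289179921898
```

Request:
apply_moves(offset=[[0,0,0],[0,0,0],[0,0,0],[0,0,0],[0,0,0],[0,0,0],[0,0,0],[0,0,0]], delta_rot=[[0,0,0.06],[0,0,0.12],[0,0,0.18],[0,0,0.24],[0,0,0.3],[0,0,0.36],[0,0,0.4],[0,0,0.4]], fingers=[0,0,0,0,0,0,0,0])

```text
clock: 14.15
tcp_pos: [0.5086, -0.1105, 0.1024]
tcp_rot: [-2.574, -1.801, 0.003]
wrist_force: [-3.7, 1.8, 6.3]
finger_gap: 0.128
gripper_force: 58.0
```

```bash
cat > chk.py <<'E'
from fit import *
s=monitor.observe();print({k:s[k] for k in('wrist_force','wrist_torque','tcp_pos','joint_positions')})
T=T_of(s);print('cw turn',-(np.arctan2(T[1,1],T[0,1])-1.424))
E
python3 chk.py
```

```text
{'wrist_force': array([-3.6596,  1.8246,  6.2962]), 'wrist_torque': array([0.3557, 0.5704, 0.2121]), 'tcp_pos': array([ 0.5086, -0.1105,  0.1024]), 'joint_positions': array([-0.2609,  0.1021,  2.0636, -0.0016,  0.9771,  0.0899])}
cw turn 1.7738868874306106
```

Request:
apply_moves(offset=[[0,0,0],[0,0,0],[0,0,0]], delta_rot=[[0,0,0.03],[0,0,0.05],[0,0,0.05]], fingers=[0,0,0])

```text
clock: 14.4
tcp_pos: [0.5086, -0.1105, 0.1024]
tcp_rot: [-2.642, -1.7, 0.003]
wrist_force: [-4.2, 2.1, 6.0]
finger_gap: 0.129
gripper_force: 58.0
```

```bash
python3 chk.py; python3 - <<'E'
from h import *
t=capture("top");w=capture("wrist")
o=np.zeros((400,800,3),np.uint8);o[:,:400]=cv2.resize(t[165:290,345:470,::-1],(400,400),interpolation=3);o[:300,400:]=cv2.resize(w[...,::-1],(400,300));cv2.imwrite("pics/fin.png",o)
E
```

```text
{'wrist_force': array([-4.2128,  2.1309,  6.0327]), 'wrist_torque': array([0.4098, 0.5865, 0.1854]), 'tcp_pos': array([ 0.5086, -0.1105,  0.1024]), 'joint_positions': array([-0.2608,  0.1021,  2.0636, -0.0016,  0.9773,  0.1671])}
cw turn 1.8509955153965092
```

View pics/fin.png

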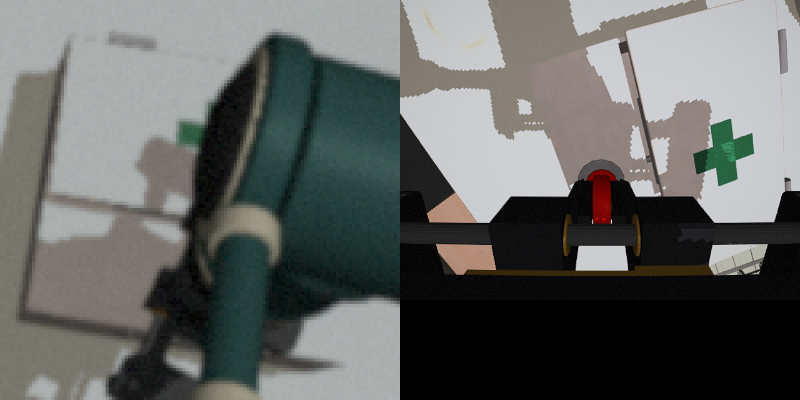

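The lid is visibly raised, with a dark gap along its front edge from wrist pixel (360,51) to (421,314). I'll measure its angle.

```bash
cat > lid.py <<'E'
from h import *
s=monitor.observe();w=capture("wrist");g=cv2.cvtColor(w,cv2.COLOR_RGB2GRAY).astype(int)
K=np.array([.5084,-.1098,0]);c,q=np.cos(-.147),np.sin(-.147)
B=lambda x,y,z:[K[0]+c*(x+.061)-q*y,K[1]+q*(x+.061)+c*y,z]
rows=[70,110,150,190]
for th in(0,.1,.14,.16,.18,.2):
    e=w2pix('wrist',[B(.089-.11*np.cos(th),y,.085+.11*np.sin(th)) for y in np.linspace(-.09,.1,60)],s)
    o=np.argsort(e[:,1]);print(th,np.interp(rows,e[o,1],e[o,0]))
for r in rows:
    x=np.arange(345,425,3);print(r,dict(zip(x.tolist(),g[r,x].tolist())))
E
python3 lid.py
```

```text
0 [348.1648 357.9571 367.6873 377.3567]
0.1 [352.7444 362.4036 371.9971 381.5264]
0.14 [355.5744 365.1517 374.6607 384.1033]
0.16 [357.2265 366.7558 376.2155 385.6076]
0.18 [359.045  368.5213 377.9268 387.2632]
0.2 [361.0365 370.4548 379.8008 389.0762]
70 {345: 204, 348: 202, 351: 49, 354: 58, 357: 54, 360: 52, 363: 56, 366: 194, 369: 205, 372: 202, 375: 206, 378: 205, 381: 203, 384: 202, 387: 201, 390: 204, 393: 205, 396: 204, 399: 206, 402: 203, 405: 205, 408: 205, 411: 205, 414: 203, 417: 203, 420: 202, 423: 203}
110 {345: 206, 348: 207, 351: 207, 354: 207, 357: 206, 360: 139, 363: 141, 366: 141, 369: 138, 372: 55, 375: 188, 378: 207, 381: 206, 384: 205, 387: 206, 390: 205, 393: 205, 396: 205, 399: 203, 402: 204, 405: 206, 408: 207, 411: 206, 414: 207, 417: 206, 420: 204, 423: 205}
150 {345: 207, 348: 206, 351: 209, 354: 206, 357: 208, 360: 209, 363: 209, 366: 207, 369: 138, 372: 140, 375: 137, 378: 143, 381: 54, 384: 173, 387: 207, 390: 207, 393: 208, 396: 209, 399: 206, 402: 209, 405: 207, 408: 208, 411: 205, 414: 208, 417: 207, 420: 208, 423: 207}
190 {345: 140, 348: 130, 351: 136, 354: 133, 357: 134, 360: 135, 363: 132, 366: 135, 369: 136, 372: 136, 375: 136, 378: 138, 381: 135, 384: 135, 387: 52, 390: 57, 393: 168, 396: 211, 399: 208, 402: 208, 405: 210, 408: 209, 411: 208, 414: 209, 417: 180, 420: 189, 423: 208}
```

Request:
apply_moves(offset=[[0,0,0],[0,0,0],[0,0,0],[0,0,0]], delta_rot=[[0,0,0.03],[0,0,0.04],[0,0,0.04],[0,0,0.04]], fingers=[0,0,0,0])

```text
clock: 14.88
tcp_pos: [0.5086, -0.1104, 0.1024]
tcp_rot: [-2.692, -1.619, 0.003]
wrist_force: [-4.6, 1.2, 6.6]
finger_gap: 0.133
gripper_force: 58.0
```

```bash
python3 chk.py; python3 lid.py|grep -v '^190'
```

```text
{'wrist_force': array([-4.573 ,  1.194 ,  6.6329]), 'wrist_torque': array([0.3399, 0.5959, 0.3001]), 'tcp_pos': array([ 0.5086, -0.1104,  0.1024]), 'joint_positions': array([-0.2608,  0.1021,  2.0636, -0.0017,  0.9774,  0.2284])}
cw turn 1.9123078493419654
0 [333.5389 346.2856 358.9692 371.5916]
0.1 [337.4113 350.0452 362.6129 375.1167]
0.14 [339.9485 352.5084 365.0003 377.4262]
0.16 [341.452  353.9681 366.4149 378.7946]
0.18 [343.1207 355.5879 367.9848 380.3131]
0.2 [344.9611 357.3744 369.716  381.9877]
70 {345: 51, 348: 84, 351: 203, 354: 205, 357: 203, 360: 203, 363: 202, 366: 203, 369: 204, 372: 201, 375: 202, 378: 203, 381: 202, 384: 204, 387: 201, 390: 201, 393: 205, 396: 204, 399: 205, 402: 204, 405: 201, 408: 200, 411: 204, 414: 205, 417: 204, 420: 200, 423: 202}
110 {345: 210, 348: 140, 351: 138, 354: 139, 357: 141, 360: 65, 363: 203, 366: 204, 369: 207, 372: 205, 375: 203, 378: 207, 381: 205, 384: 204, 387: 209, 390: 202, 393: 208, 396: 206, 399: 207, 402: 205, 405: 205, 408: 206, 411: 206, 414: 203, 417: 207, 420: 204, 423: 202}
150 {345: 205, 348: 207, 351: 207, 354: 206, 357: 208, 360: 148, 363: 143, 366: 140, 369: 136, 372: 67, 375: 199, 378: 207, 381: 205, 384: 209, 387: 207, 390: 207, 393: 204, 396: 205, 399: 205, 402: 206, 405: 209, 408: 201, 411: 206, 414: 205, 417: 205, 420: 206, 423: 206}
```

Torque jumped from 0.19 to 0.30 N m with the lid no longer moving, so the lock is at its stop and the lid is fully lifted. Handing in.

```bash
python3 -c "
from rig import workorder
print(workorder.hand_in())"
```

```text
the job is handed in; nothing more can be done
None
```

The job is handed in at about 15 s: the red key from the stand is fully home in the lock, turned clockwise to its stop and still held there. The lid is up, and the blue and yellow keys were still in the stand when last seen.

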